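Reset the cut-out of a warming plate through its recessed well

ROBOT

A 6-joint arm with a two-finger parallel gripper is mounted at the origin on a cart in front of the work surface, level with it; the furniture and walls round the work are solid. World frame = base frame: x ahead of the robot, y to its left, z up, the work surface at z = 0. Lengths are in m, angles in degrees, forces in N, time in s.
With the tool pointing down it reaches from about 0.35 to 0.875 m from the base axis. Payload 4.2 kg.
Tool frame: the origin (TCP) lies midway between the tips of the shut fingers; the grasp point (between the pads) lies 19 mm behind it; z points along the fingers, y is the line along which they close (so a half turn about z gives the same grasp; the last joint's range is limited). The gripper opens to 87 mm and grips with 3 to 60 N. Pads are 19 mm wide; open, the fingers measure 117 mm over their backs; the gripper's body (75 mm by 190 mm) begins 51 mm behind the grasp point.
Start: joints at [-60.814, 22.042, 0.453, 0, -68.411, -14.817], TCP at [0.155, -0.605, 0.223] pointing down, gripper open.
Joint ranges: [-179.83, 179.83], [-69.29, 118.12], [-61.27, 80.66], [-181.25, 117.63], [-171.15, -9.14], [-177.46, 177.46]. Speed limits (degrees/s): [159.86, 159.86, 180, 180, 180, 180].

INTERFACE

Orientations are given as a 3x3 rotation matrix whose columns are the frame's x, y, z axes.
In Python, from station import r, cams gives the robot as it stands.
- The arm moves only by the tool play_rows, never from a script. Its argument "commands" is text: rows parted by semicolons, each of 6 numbers parted by spaces: the shift along the world's x, y, z normalised to -1 to 1, where 1 is 30 mm, then the turn, a rotation vector about the world's x, y, z normalised to -1 to 1, where 1 is 0.15 rad. A call has 1 to 20 rows; each row shifts and turns the commanded pose from where the row before left it; what a row does not reach is not made up. A row lasts 1/10 s, in which the tool goes at most 50 mm and 8.59 degrees, less where a joint would pass 70% of its speed; a pose out of reach is approached as far as the arm can. A call with a number of a shift or a turn outside -1 to 1 is refused whole. A call with a gripper value outside its range is refused whole. "grip" is the finger opening in mm, from 0 to 87, set as the call begins (left out, the last holds). The fingers move at their own pace and stop on an object; the grip force is fixed at half the most. Time passes only in rows, so rows that do not move let the fingers close. It gives the time, the measured TCP pose, the force, the opening and the grip force at its end, in the units of the state.
- r.sense(): the state, without advancing time (a new reading comes with each control period).
- cams.capture(name): name is "scene" or "top"; returns (picture, depth): 400x640x3 uint8, blue, green, red; 400x640 float32, m along the optical axis (not along the pixel's ray), 0 where there is no reading.
- cams.camera_info(name): a dict with "mtx" (3x3 intrinsics, pixels), "R" (3x3) and "t" (3): a world point X has camera coordinates R X + t. Camera axes: x right, y down, z forward; pixel columns grow to the right and rows downward; lengths in m; the calibration is good to about 2 mm. A picture is of the moment at which its call begins. camera_info takes no time and is no camera call.
- r.finish_job(): hands the job in; it is judged then, once.
The state is a dict: "time_s": time; "joints": joint angles; "joint_velocities": joint speeds; "effort": joint torques, N m; "tcp_pos": TCP position; "ee_rot": TCP orientation; "wrist_force": force on the tool from outside, world axes, zero at the start; "moment": the same for the moment, N m; "gripper_width": opening from 0.0 (shut) to 1.0 (fully open); "gripper_force": force on a finger pad.
Only numpy, scipy, OpenCV 4.12 (cv2) and the standard library are available. Lean on these libraries where they do the work, as an engineer would, in place of code of your own. Each camera call takes 0.05 s, during which the arm holds its last target. There are 200 camera calls.

TASK

The warming plate has tripped its safety cut-out. Push its sliding guard fully open with a fingertip, reach into the well underneath and gently press the sunken reset key right down for about a second, then push the guard fully shut again. Only touch and push: lift or pinch nothing, and do not press the two raised round keys, shift the warming plate or disturb the things on it and around it.

Things in the scene. Friction and masses are not known exactly. Their poses are not given: they have to be found in the camera images.
- warmer: white bench warming plate, loose, 3.4 to 5.2 kg, 140 (x) x 290 (y) x 57 mm high. Origin: centre of its underside; x to its back, y along its length to its left, z up; flat deck 57 mm above the origin. On the deck: at -y a sliding guard over a well, between two rails (7 mm high, at x = +-40.5 mm, y -94 to 26 mm); at +y a round metal plate with a petri dish; at the front edge two round keys
- well_mouth (a point): centre of the well's mouth, at deck height, at x 0, y -60 mm of the warming plate. The well is a rectangular pit, 60 mm along the warming plate's x and 36 mm along its y, with upright walls, 28 mm deep to its floor. The reset key is at its bottom. When shut, the guard covers it wholly.
- key_top (a point): centre of the top of the sunken reset key, a dark rectangular key 40 (x) x 26 (y) mm, 20 mm below the deck, in the middle of the well; moves with the key
- reset_key (a joint): travel of the reset key in m: 0 up, 0.005 fully down; it springs back up, and about 4.5 N holds it fully down
- ridge_top (a point): centre of the top of the guard's ridge; moves with the guard. The guard is a grey plate 74 (x) x 48 (y) x 4 mm sliding on the deck (its top 4 mm above the deck); across its middle stands a ridge 50 mm long along x, 8 mm thick along y, its top 19 mm above the deck. Push on the ridge's flat sides
- guard (a joint): travel of the guard in m along the warming plate's +y: 0 fully shut (over the well), 0.052 fully open (the well wholly uncovered); end stops at both; it stays where it is left and takes about 1.5 N to push; it may start slightly ajar (up to 0.010)
- round_key_a (a joint): travel of a raised round key in m (18 mm across, 5 mm above the deck, at x -55, y 55 mm of the warming plate): 0 up, 0.003 down; not to be pressed
- round_key_b (a joint): the same for the other raised round key, at x -55, y 95 mm of the warming plate; not to be pressed
- dish: closed petri dish, 89 mm across, 15 mm high, lying loose on the warming plate's round metal plate, 2 mm above the deck; origin at the centre of its underside; leave alone
- tube_block: upright green moulded tube block, 54 x 66 x 90 mm, standing loose to the left (+y) of the warming plate; origin at the centre of its underside; leave alone
- timer: flat white bench timer, 58 x 66 x 17 mm, lying loose to the left (+y) of the warming plate; origin at the centre of its underside; leave alone
- foam: white foam tube rack, 72 x 100 x 42 mm, lying loose to the right (-y) of the warming plate; origin at the centre of its underside; leave alone
- pen: marker pen, 138 mm long, 12 mm thick, lying loose to the right (-y) of the warming plate; origin at the centre of its underside; leave alone

How it is judged:
By the outcome, as a careful person would: the job done as asked, in the order asked, and still so for the second after the job is handed in, with the robot touching nothing.
It also fails if it takes over 58 s, if anything falls off the work surface, if the arm or the gripper's body presses on something with over 40 N, if the wrist force passes 120 N, or if a joint passes its speed limit or range.

## Working session

There is one attempt and no reset: what is moved stays moved. The work goes in short steps, Python scripts to look and compute and a tool call to move; the robot and the scene stay as the last step left them, time stands still between calls to the robot, and variables do not carry over. Pictures are saved under pics/ and viewed, at most 10 in all, crops included, and the job is handed in when it is done.

Besides the shell and the picture viewer there is one more tool, called after ">>>" as name(argument=value, ...) on one line, values as JSON. play_rows: Moves the arm, as the interface text tells. Scaled input: -1 to 1 covers 30 mm each way for a shift and 0.15 rad each way for a turn. Its arguments: {"type":"object","properties":{"commands":{"type":"string"},"grip":{"type":"number"}},"required":["commands"]}

```bash
mkdir -p pics; cat > h.py <<'E'
import numpy as np, cv2
from station import r, cams
def ray(n,u,v,z):
    c=cams.camera_info(n);K,R,t=[np.array(c[k],float) for k in("mtx","R","t")]
    o=-R.T@t.ravel(); d=R.T@np.linalg.inv(K)@np.array([u,v,1.])
    return o+d*(z-o[2])/d[2]
def cloud(n,dep):
    c=cams.camera_info(n);K,R,t=[np.array(c[k],float) for k in("mtx","R","t")]
    v,u=np.mgrid[:400,:640]; p=np.stack([(u-K[0,2])/K[0,0]*dep,(v-K[1,2])/K[1,1]*dep,dep],-1)
    return (p-t.ravel())@R
E
python3 - <<'E'
from h import *
for n in("top","scene"):
    p,d=cams.capture(n); cv2.imwrite(f"pics/{n}0.png",p); np.save(f"{n}0.npy",d)
    c=cams.camera_info(n); print(n,-np.array(c["R"]).T@np.array(c["t"]).ravel(),c["mtx"][0][0])
s=r.sense(); print(s["time_s"],s["tcp_pos"],s["ee_rot"])
E
```

```text
top [0.45414116 0.0323317  1.09323564] 416.1410853331977
scene [-0.02257427  0.55590462  0.9218113 ] 423.166707804619
0.1 [ 0.15496897 -0.60490676  0.22156691] [[-9.68764051e-01 -2.47983556e-01 -6.07064105e-04]
 [-2.47984274e-01  9.68762144e-01  1.92543949e-03]
 [ 1.10623393e-04  2.01583891e-03 -9.99997962e-01]]
```

View pics/top0.png

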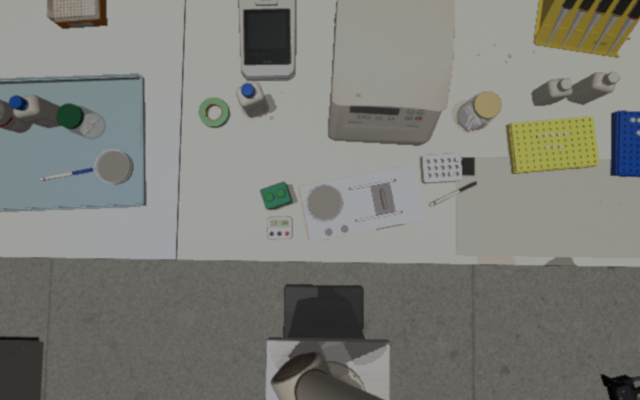

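View pics/scene0.png

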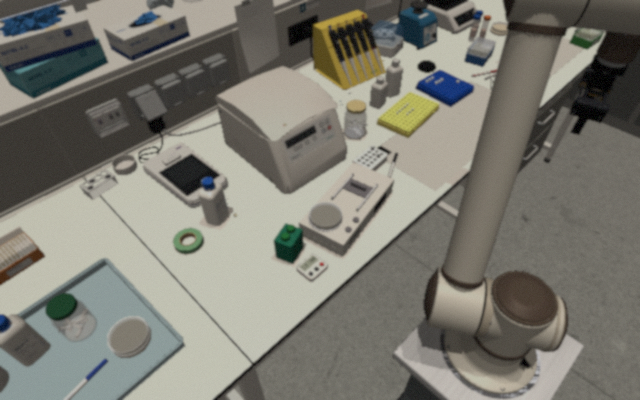

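The top view shows the warmer at about (300–423, 167–240), with the guard near (383,198), the dish at (325,202) and the round keys at (328,231) and (345,228). The tall machine stands behind it and the foam is at (447,167).

```bash
python3 - <<'E'
from h import *
P=cv2.imread("pics/top0.png"); d=np.load("top0.npy"); X=cloud("top",d)
z=X[...,2]; m=((z>.045)&(z<.085)).astype(np.uint8); m[:150]=0;m[250:]=0;m[:,:295]=0;m[:,435:]=0
m=cv2.morphologyEx(m,cv2.MORPH_OPEN,np.ones((3,3)))
n,l,s,c=cv2.connectedComponentsWithStats(m); k=1+s[1:,4].argmax(); ys,xs=np.nonzero(l==k)
print(s[k],np.median(z[l==k]))
pts=np.array([ray("top",u,v,.057)[:2] for u,v in zip(xs,ys)],np.float32)*1000
b=cv2.minAreaRect(pts);print(b); print(cv2.boxPoints(b))
for nm,(u,v) in dict(guard=(383,198),keya=(345,228),keyb=(328,231),dish=(325,202)).items(): print(nm,ray("top",u,v,.06),z[v,u])
C=cv2.resize(P[155:250,290:440],None,fx=5,fy=5,interpolation=cv2.INTER_CUBIC);cv2.imwrite("pics/c1.png",C)
S=cv2.imread("pics/scene0.png")[135:285,260:410];cv2.imwrite("pics/c2.png",cv2.resize(S,None,fx=4,fy=4,interpolation=cv2.INTER_CUBIC))
E
```

```text
[ 300  165  124   76 6480] 0.057824012122672734Traceback (most recent call last):
  File "<stdin>", line 7, in <module>
  File "h.py", line 4, in ray
    c=cams.camera_info(n);K,R,t=[np.array(c[k],float) for k in("mtx","R","t")]
ValueError: time passes only in moves, steps and waits
```

Too many camera_info calls, so I'll cache it.

```bash
python3 - <<'E'
s=open('h.py').read().replace("cams.camera_info(n)","info(n)").replace("def ray","import functools\n@functools.cache\ndef info(n): return cams.camera_info(n)\ndef ray",1)
open('h.py','w').write(s)
E
python3 - <<'E'
from h import *
P=cv2.imread("pics/top0.png"); d=np.load("top0.npy"); X=cloud("top",d)
z=X[...,2]; m=((z>.045)&(z<.085)).astype(np.uint8); m[:150]=0;m[250:]=0;m[:,:295]=0;m[:,435:]=0
m=cv2.morphologyEx(m,cv2.MORPH_OPEN,np.ones((3,3)))
n,l,s,c=cv2.connectedComponentsWithStats(m); k=1+s[1:,4].argmax(); ys,xs=np.nonzero(l==k)
pts=np.array([ray("top",u,v,.057)[:2] for u,v in zip(xs,ys)],np.float32)*1000
b=cv2.minAreaRect(pts);print(b); print(cv2.boxPoints(b))
for nm,(u,v) in dict(guard=(383,198),keya=(345,228),keyb=(328,231),dish=(325,202)).items(): print(nm,ray("top",u,v,.06),z[v,u])
C=cv2.resize(P[155:250,290:440],None,fx=5,fy=5,interpolation=cv2.INTER_CUBIC);cv2.imwrite("pics/c1.png",C)
S=cv2.imread("pics/scene0.png")[135:285,260:410];cv2.imwrite("pics/c2.png",cv2.resize(S,None,fx=4,fy=4,interpolation=cv2.INTER_CUBIC))
E
```

```text
((505.4639587402344, -78.735595703125), (141.0796661376953, 289.90167236328125), 11.785926818847656)
[[ 406.80426    48.751175]
 [ 466.0183   -235.03868 ]
 [ 604.12366  -206.22237 ]
 [ 544.9096     77.56749 ]]
guard [ 0.51804448 -0.13133254  0.06      ] 0.07373206488158268
keya [ 0.44218561 -0.03756855  0.06      ] 0.05989596697560886
keyb [0.43415997 0.00444954 0.06      ] 0.06438006816980801
dish [0.50593757 0.01286475 0.06      ] 0.07207525181577208
```

View pics/c1.png

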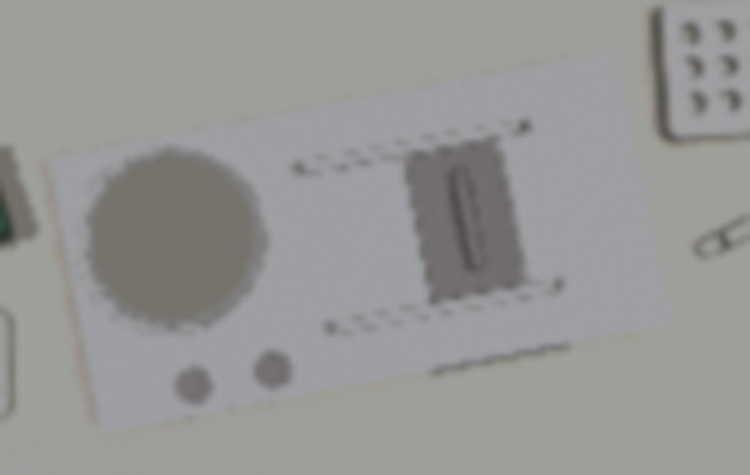

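View pics/c2.png

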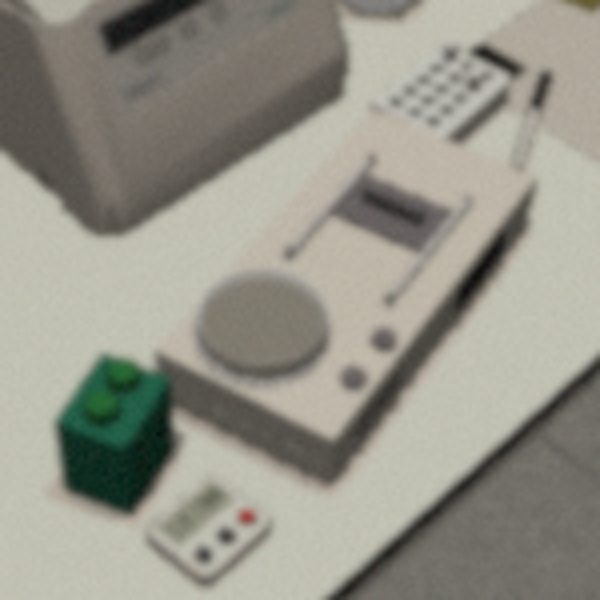

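Crops: rail ends at c1 (297,168), (525,126), (330,328), (560,285); keys at (273,369) and (194,385); guard plate centred near (465,220), apparently almost shut. Nothing stands close around the guard except the foam, off the −y back corner.

```bash
python3 - <<'E'
from h import *
cr=[(297,168),(525,126),(330,328),(560,285),(273,369),(194,385)]
L=np.array([(40.5,26),(40.5,-94),(-40.5,26),(-40.5,-94),(-55,55),(-55,95)])
Z=[.064]*4+[.062]*2
f=lambda c,z: ray("top",290+c[0]/5-.4,155+c[1]/5-.4,z)[:2]*1000
W=np.array([f(c,z) for c,z in zip(cr,Z)])
lc,wc=L.mean(0),W.mean(0); H=(L-lc).T@(W-wc); a=np.arctan2(H[0,1]-H[1,0],H[0,0]+H[1,1])
R=np.array([[np.cos(a),-np.sin(a)],[np.sin(a),np.cos(a)]]); t=wc-R@lc
print("yaw",np.degrees(a),"origin",t); print((W-(L@R.T+t)).round(1))
for c in [(405,150),(430,303),(500,138),(525,290)]: print("guard corner local",((f(c,.061)-t)@R).round(1))
d=np.load("top0.npy");X=cloud("top",d)*1000
q=(X[...,:2]-t)@R; m=(X[...,2]>69)&(abs(q[...,0])<30)&(q[...,1]<0)&(q[...,1]>-90)
print(m.sum(),q[m].mean(0),q[m].min(0),q[m].max(0),X[m][:,2].max())
m=(X[...,2]>50)&(X[...,2]<62)&(abs(q[...,0])<90)&(abs(q[...,1])<170);print("deck z",np.median(X[m][:,2]),"rect",cv2.minAreaRect(q[m].astype(np.float32)))
for n,rg in dict(foam=((380,-400),(560,-200)),).items(): pass
m=(X[...,2]>8)&(q[...,1]<-147)&(q[...,1]>-330)&(abs(q[...,0])<120);print("right things local",q[m].min(0),q[m].max(0))
m=(X[...,2]>70)&(q[...,0]>75)&(q[...,0]<300)&(abs(q[...,1])<200);print("machine near local x",np.percentile(q[m][:,0],1), X[m][:,2].max())
print("ax",R.T.round(4)); print("ridge start/approach pts", [(R@np.array(p)+t).round(1) for p in [(0,-75),(0,-60),(0,-8),(0,20)]])
E
```

```text
yaw 11.704744468898472 origin [505.92269295 -78.16965807]
[[ 0.6 -1.7]
 [-1.1  2.7]
 [ 0.8 -2.4]
 [-0.6  1.5]
 [ 0.3  0. ]
 [-0.1 -0.2]]
guard corner local [ 39.7 -30.6]
guard corner local [-37.4 -27.9]
guard corner local [ 36.6 -78.3]
guard corner local [-39.9 -75.5]
71 [ 3.30256815e-02 -5.25827432e+01] [-24.77860988 -57.00905599] [ 23.90168941 -48.96071505] 79.11628976575662
deck z 56.986094209499996 rect ((0.1342010498046875, -0.739166259765625), (140.1527862548828, 290.5240783691406), 0.08815685659646988)
right things local [ -52.90022846 -323.3715149 ] [ 119.58051699 -172.1470244 ]
machine near local x 132.7038002344227 231.77320348413357
ax [[ 0.9792  0.2029]
 [-0.2029  0.9792]]
ridge start/approach pts [array([ 521.1, -151.6]), array([ 518.1, -136.9]), array([507.5, -86. ]), array([501.9, -58.6])]
```

Pose is consistent: yaw 11.7°, origin (506, −78.5) mm, and the guard about 7 mm ajar. I'll go above the −y side of the ridge with the fingers shut, turned so the narrow 19 mm width lies along the warmer's y.

>>> play_rows(commands="0.613 0.738 -0.12 0 0 0.508;0.613 0.738 -0.12 0 0 0.508;0.613 0.738 -0.12 0 0 0.508;0.613 0.738 -0.12 0 0 0.508;0.613 0.738 -0.12 0 0 0.508;0.613 0.738 -0.12 0 0 0.508;0.613 0.738 -0.12 0 0 0.508;0.613 0.738 -0.12 0 0 0.508;0.613 0.738 -0.12 0 0 0.508;0.613 0.738 -0.12 0 0 0.508;0.613 0.738 -0.12 0 0 0.508;0.613 0.738 -0.12 0 0 0.508;0.613 0.738 -0.12 0 0 0.508;0.613 0.738 -0.12 0 0 0.508;0.613 0.738 -0.12 0 0 0.508;0.613 0.738 -0.12 0 0 0.508;0.613 0.738 -0.12 0 0 0.508;0.613 0.738 -0.12 0 0 0.508;0.613 0.738 -0.12 0 0 0.508;0.613 0.738 -0.12 0 0 0.508", grip=0)

```text
time_s: 2.1
tcp_pos: [0.5233, -0.1616, 0.15]
ee_rot: [[0.206, -0.979, -0.001], [-0.979, -0.206, 0.0], [-0.0, 0.001, -1.0]]
wrist_force: [-1.0, -0.6, -0.6]
gripper_width: 0.003
gripper_force: 0.0
```

>>> play_rows(commands="0 0 0 0 0 0;0 0 0 0 0 0;0 0 0 0 0 0")

```text
time_s: 2.4
tcp_pos: [0.5222, -0.163, 0.1504]
ee_rot: [[0.201, -0.979, -0.001], [-0.979, -0.201, 0.0], [-0.0, 0.001, -1.0]]
wrist_force: [-0.5, 1.0, 0.4]
gripper_width: 0.004
gripper_force: 0.0
```

>>> play_rows(commands="0 0 -0.6 0 0 0;0 0 -0.6 0 0 0;0 0 -0.6 0 0 0;0 0 -0.6 0 0 0;0 0 -0.333 0 0 0;0 0 0 0 0 0;0 0 0 0 0 0;0 0 0 0 0 0")

```text
time_s: 3.2
tcp_pos: [0.5236, -0.1629, 0.0696]
ee_rot: [[0.202, -0.979, 0.002], [-0.979, -0.202, -0.0], [0.001, -0.002, -1.0]]
wrist_force: [-0.9, -0.1, -0.1]
gripper_width: 0.006
gripper_force: 0.0
```

>>> play_rows(commands="-0.033 0.163 0 0 0 0;-0.033 0.163 0 0 0 0;-0.027 0.13 0 0 0 0;-0.02 0.1 0 0 0 0;-0.02 0.1 0 0 0 0;-0.02 0.1 0 0 0 0;-0.02 0.1 0 0 0 0;-0.02 0.1 0 0 0 0;0 0 0 0 0 0;0 0 0 0 0 0")

```text
time_s: 4.2
tcp_pos: [0.5171, -0.1337, 0.0684]
ee_rot: [[0.203, -0.979, -0.0], [-0.979, -0.203, 0.0], [-0.0, 0.0, -1.0]]
wrist_force: [-0.6, -0.8, 0.4]
gripper_width: 0.004
gripper_force: 0.0
```

>>> play_rows(commands="-0.02 0.1 0 0 0 0;-0.02 0.1 0 0 0 0;-0.02 0.1 0 0 0 0;-0.02 0.1 0 0 0 0;-0.02 0.1 0 0 0 0;-0.02 0.1 0 0 0 0;-0.02 0.1 0 0 0 0;-0.02 0.1 0 0 0 0;-0.02 0.1 0 0 0 0;0 0 0 0 0 0")

```text
time_s: 5.2
tcp_pos: [0.5117, -0.1065, 0.0686]
ee_rot: [[0.203, -0.979, 0.0], [-0.979, -0.203, 0.0], [-0.0, -0.0, -1.0]]
wrist_force: [0.8, 0.3, 0.7]
gripper_width: 0.004
gripper_force: 0.0
```

```bash
cat > look.py <<'E'
from h import *; import sys
p,d=cams.capture("scene"); n=sys.argv[1]
cv2.imwrite(f"pics/{n}.png",cv2.resize(p[135:285,260:460],None,fx=4,fy=4,interpolation=cv2.INTER_CUBIC))
p,d=cams.capture("top"); cv2.imwrite(f"pics/{n}t.png",cv2.resize(p[155:250,290:440],None,fx=5,fy=5,interpolation=cv2.INTER_CUBIC))
E
python3 look.py a
```

```text
(no output)
```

View pics/a.png

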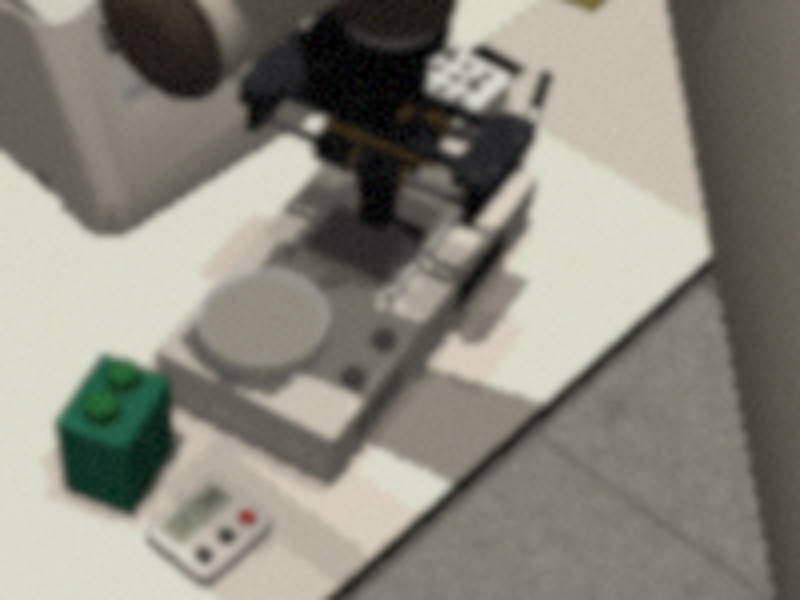

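The guard plate (dark, around (350,245)) is moving with the fingertip and nothing else has moved. About 7 mm remain, so I'll creep to the stop.

>>> play_rows(commands="-0.007 0.033 0 0 0 0;-0.007 0.033 0 0 0 0;-0.007 0.033 0 0 0 0;-0.007 0.033 0 0 0 0;-0.007 0.033 0 0 0 0;-0.007 0.033 0 0 0 0;0 0 0 0 0 0")

```text
time_s: 6.0
tcp_pos: [0.5107, -0.1008, 0.0687]
ee_rot: [[0.203, -0.979, 0.0], [-0.979, -0.203, 0.0], [-0.0, -0.0, -1.0]]
wrist_force: [0.6, -0.3, 0.5]
gripper_width: 0.008
gripper_force: 0.4
```

>>> play_rows(commands="-0.007 0.033 0 0 0 0;0 0 0 0 0 0")

```text
time_s: 6.2
tcp_pos: [0.5103, -0.0999, 0.0686]
ee_rot: [[0.203, -0.979, 0.0], [-0.979, -0.203, 0.0], [-0.0, -0.0, -1.0]]
wrist_force: [0.1, -0.2, 1.0]
gripper_width: 0.008
gripper_force: 0.4
```

```bash
python3 - <<'E'
from h import *
s=r.sense(); print(s["tcp_pos"],s["wrist_force"],s["moment"])
p,d=cams.capture("top"); np.save("t1.npy",d)
E
```

```text
[ 0.51029943 -0.09987993  0.06858761] [ 0.10813088 -0.24557811  0.98422376] [-0.16765901 -0.10046797  0.03010084]
```

>>> play_rows(commands="-0.007 0.033 0 0 0 0;0 0 0 0 0 0")

```text
time_s: 6.45
tcp_pos: [0.5101, -0.0996, 0.0686]
ee_rot: [[0.203, -0.979, 0.0], [-0.979, -0.203, -0.001], [0.001, 0.0, -1.0]]
wrist_force: [2.5, -3.9, 1.0]
gripper_width: 0.004
gripper_force: 2.2
```

>>> play_rows(commands="-0.005 0.025 0 0 0 0;0 0 0 0 0 0")

```text
time_s: 6.65
tcp_pos: [0.5101, -0.0994, 0.0686]
ee_rot: [[0.203, -0.979, 0.0], [-0.979, -0.203, -0.002], [0.002, 0.0, -1.0]]
wrist_force: [2.0, -8.5, -1.5]
gripper_width: 0.005
gripper_force: 4.0
```

The stop shows clearly at TCP local y = −21.3 (predicted −21.5). Back off, rise, and go above the well.

>>> play_rows(commands="0.03 -0.15 0 0 0 0;0.03 -0.15 0 0 0 0;0 0 0.4 0 0 0;0 0 0.6 0 0 0;0.06 -0.3 0.2 0 0 0;0.06 -0.3 0 0 0 0;0.06 -0.3 0 0 0 0;0.02 -0.12 0 0 0 0;0 0 0 0 0 0;0 0 0 0 0 0;0 0 0 0 0 0")

```text
time_s: 7.75
tcp_pos: [0.5175, -0.1378, 0.1042]
ee_rot: [[0.203, -0.979, -0.001], [-0.979, -0.203, 0.0], [-0.0, 0.001, -1.0]]
wrist_force: [0.1, 0.0, 0.0]
gripper_width: 0.007
gripper_force: 0.0
```

```bash
python3 look.py b; python3 - <<'E'
from h import *
print(r.sense()["wrist_force"])
a=np.radians(11.7);R=np.array([[np.cos(a),-np.sin(a)],[np.sin(a),np.cos(a)]]);t=np.array([505.9,-78.5])
p=r.sense()["tcp_pos"][:2]; print("tcp local",(np.array(p)*1000-t)@R)
p,d=cams.capture("top");X=cloud("top",d)*1000;q=(X[...,:2]-t)@R;z=X[...,2]
for y in range(-85,0,5): print(y,[int(np.median(z[(abs(q[...,0]-x)<4)&(abs(q[...,1]-y)<2.5)&(z>20)])) if ((abs(q[...,0]-x)<4)&(abs(q[...,1]-y)<2.5)&(z>20)).any() else None for x in (-24,-15,0,15,24)])
E
```

```text
[0.5536676  0.68869348 0.84225628]
tcp local [ -0.52333853 -60.31323306]
-85 [464, 468, 471, 468, 465]
-80 [467, 470, 472, 471, 466]
-75 [468, 472, 472, 472, 468]
-70 [470, 472, 472, 472, 470]
-65 [470, 472, 472, 472, 470]
-60 [470, 472, 472, 472, 471]
-55 [470, 472, 472, 472, 471]
-50 [469, 472, 472, 472, 470]
-45 [468, 471, 472, 470, 468]
-40 [466, 469, 472, 470, 466]
-35 [463, 468, 469, 467, 463]
-30 [460, 463, 466, 463, 463]
-25 [438, 462, 463, 462, 447]
-20 [434, 444, 458, 450, 446]
-15 [433, 443, 449, 450, 447]
-10 [433, 443, 449, 450, 447]
-5 [430, 442, 448, 449, 448]
```

View pics/b.png

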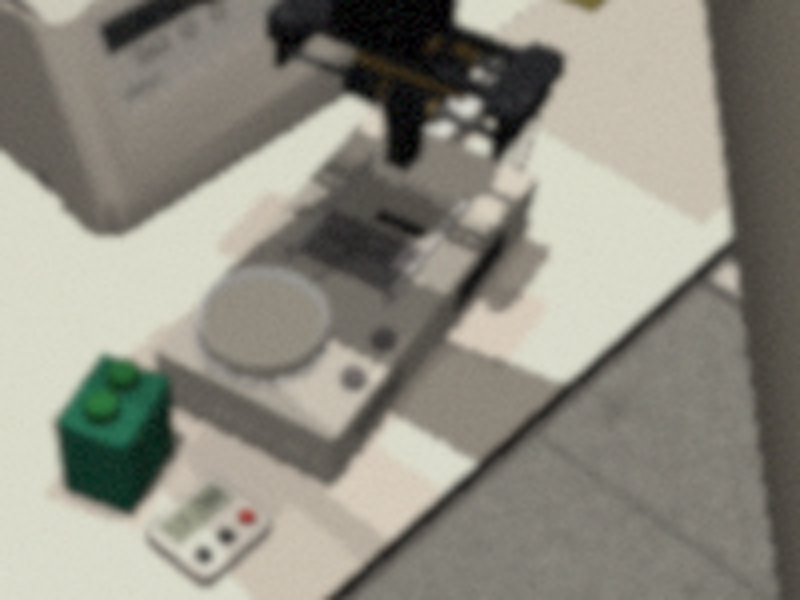

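The guard is open, with the dark key showing in the well at (398,222); the warmer hasn't shifted. Descend into the well, then press slowly.

>>> play_rows(commands="0 0 -0.5 0 0 0;0 0 -0.5 0 0 0;0 0 -0.4 0 0 0;0 0 -0.4 0 0 0;0 0 -0.3 0 0 0;0 0 0 0 0 0;0 0 0 0 0 0")

```text
time_s: 8.6
tcp_pos: [0.518, -0.1379, 0.0416]
ee_rot: [[0.203, -0.979, 0.0], [-0.979, -0.203, -0.0], [0.0, -0.0, -1.0]]
wrist_force: [0.4, 0.1, -0.4]
gripper_width: 0.007
gripper_force: 0.0
```

>>> play_rows(commands="0 0 -0.05 0 0 0;0 0 -0.05 0 0 0;0 0 -0.05 0 0 0;0 0 0 0 0 0;0 0 0 0 0 0")

```text
time_s: 9.1
tcp_pos: [0.5178, -0.1379, 0.0372]
ee_rot: [[0.203, -0.979, 0.0], [-0.979, -0.203, -0.0], [0.0, -0.0, -1.0]]
wrist_force: [-0.4, -0.1, 1.2]
gripper_width: 0.005
gripper_force: 0.2
```

>>> play_rows(commands="0 0 -0.033 0 0 0;0 0 -0.033 0 0 0;0 0 -0.033 0 0 0;0 0 -0.033 0 0 0;0 0 0 0 0 0;0 0 0 0 0 0")

```text
time_s: 9.7
tcp_pos: [0.5179, -0.1379, 0.0333]
ee_rot: [[0.203, -0.979, 0.0], [-0.979, -0.203, -0.0], [0.0, -0.0, -1.0]]
wrist_force: [-0.3, 0.5, 3.8]
gripper_width: 0.007
gripper_force: 1.8
```

>>> play_rows(commands="0 0 -0.033 0 0 0;0 0 0 0 0 0;0 0 0 0 0 0")

```text
time_s: 10.0
tcp_pos: [0.5179, -0.1379, 0.0324]
ee_rot: [[0.203, -0.979, 0.0], [-0.979, -0.203, -0.0], [0.0, -0.0, -1.0]]
wrist_force: [-1.0, 0.1, 5.6]
gripper_width: 0.006
gripper_force: 2.5
```

>>> play_rows(commands="0 0 -0.025 0 0 0;0 0 0 0 0 0")

```text
time_s: 10.2
tcp_pos: [0.5179, -0.1379, 0.0321]
ee_rot: [[0.203, -0.979, 0.0], [-0.979, -0.203, -0.0], [0.0, -0.0, -1.0]]
wrist_force: [-1.7, 1.7, 8.1]
gripper_width: 0.005
gripper_force: 4.3
```

The key has bottomed at 8 N. Hold for about 1 s, then rise.

>>> play_rows(commands="0 0 0 0 0 0;0 0 0 0 0 0;0 0 0 0 0 0;0 0 0 0 0 0;0 0 0 0 0 0;0 0 0 0 0 0;0 0 0 0 0 0;0 0 0 0 0 0;0 0 0 0 0 0;0 0 0 0 0 0")

```text
time_s: 11.2
tcp_pos: [0.5179, -0.1379, 0.0321]
ee_rot: [[0.203, -0.979, 0.0], [-0.979, -0.203, -0.0], [0.0, -0.0, -1.0]]
wrist_force: [-1.5, 0.8, 8.2]
gripper_width: 0.007
gripper_force: 4.2
```

>>> play_rows(commands="0 0 0.1 0 0 0;0 0 0.2 0 0 0;0 0 0.5 0 0 0;0 0 0.6 0 0 0;0 0 0.6 0 0 0;0 0 0.4 0 0 0;0 0 0 0 0 0;0 0 0 0 0 0")

```text
time_s: 12.0
tcp_pos: [0.5172, -0.1378, 0.1028]
ee_rot: [[0.202, -0.979, -0.001], [-0.979, -0.202, 0.0], [-0.001, 0.001, -1.0]]
wrist_force: [-0.1, -0.4, -0.1]
gripper_width: 0.003
gripper_force: 0.0
```

>>> play_rows(commands="-0.1 0.49 0 0 0 0;-0.1 0.49 0 0 0 0;-0.1 0.49 0 0 0 0;-0.1 0.49 0 0 0 0;-0.1 0.49 0 0 0 0;0 0 0 0 0 0;0 0 0 0 0 0;0 0 0 0 0 0")

```text
time_s: 12.8
tcp_pos: [0.5026, -0.0643, 0.1031]
ee_rot: [[0.203, -0.979, -0.0], [-0.979, -0.203, -0.0], [0.0, 0.0, -1.0]]
wrist_force: [0.9, 0.7, -0.4]
gripper_width: 0.0
gripper_force: 0.0
```

>>> play_rows(commands="0 0 -0.4 0 0 0;0 0 -0.4 0 0 0;0 0 -0.33 0 0 0;0 0 0 0 0 0;0 0 0 0 0 0")

```text
time_s: 13.3
tcp_pos: [0.5025, -0.0646, 0.0689]
ee_rot: [[0.202, -0.979, -0.001], [-0.979, -0.202, -0.0], [0.0, 0.001, -1.0]]
wrist_force: [0.7, 0.8, 0.4]
gripper_width: 0.005
gripper_force: 0.0
```

>>> play_rows(commands="0.02 -0.1 0 0 0 0;0.02 -0.1 0 0 0 0;0.02 -0.1 0 0 0 0;0.02 -0.1 0 0 0 0;0.02 -0.1 0 0 0 0;0.02 -0.1 0 0 0 0;0.02 -0.1 0 0 0 0;0.02 -0.1 0 0 0 0;0.02 -0.1 0 0 0 0;0 0 0 0 0 0")

```text
time_s: 14.3
tcp_pos: [0.5079, -0.0919, 0.0693]
ee_rot: [[0.202, -0.979, -0.001], [-0.979, -0.202, -0.0], [0.0, 0.001, -1.0]]
wrist_force: [-0.4, 0.4, -0.3]
gripper_width: 0.007
gripper_force: 0.0
```

>>> play_rows(commands="0.021 -0.1 0 0 0 0;0.021 -0.1 0 0 0 0;0.021 -0.1 0 0 0 0;0.021 -0.1 0 0 0 0;0.021 -0.1 0 0 0 0;0.021 -0.1 0 0 0 0;0.021 -0.1 0 0 0 0;0.021 -0.1 0 0 0 0;0.021 -0.1 0 0 0 0;0 0 0 0 0 0;0 0 0 0 0 0")

```text
time_s: 15.4
tcp_pos: [0.5145, -0.1186, 0.0697]
ee_rot: [[0.203, -0.979, 0.002], [-0.979, -0.203, -0.0], [0.001, -0.001, -1.0]]
wrist_force: [-0.3, -0.1, -0.1]
gripper_width: 0.008
gripper_force: 0.0
```

>>> play_rows(commands="0.007 -0.033 0 0 0 0;0.007 -0.033 0 0 0 0;0.007 -0.033 0 0 0 0;0.007 -0.033 0 0 0 0;0.007 -0.033 0 0 0 0;0 0 0 0 0 0")

```text
time_s: 16.0
tcp_pos: [0.515, -0.1214, 0.0697]
ee_rot: [[0.202, -0.979, 0.001], [-0.979, -0.202, 0.003], [-0.002, -0.001, -1.0]]
wrist_force: [-1.6, 10.7, 4.1]
gripper_width: 0.004
gripper_force: 5.3
```

10.7 N at 2.5 mm earlier than expected. The finger may be wider than its pad, or the guard may have jammed. Back off, move clear and check.

>>> play_rows(commands="-0.02 0.1 0 0 0 0;-0.02 0.1 0 0 0 0;0 0 0.5 0 0 0;0 0 1 0 0 0;0 -0.6 1 0 0 0;0 -1 0.5 0 0 0;0 -1 0 0 0 0;0 -1 0 0 0 0;0 -1 0 0 0 0;0 -1 0 0 0 0;0 -1 0 0 0 0;0 -1 0 0 0 0;0 0 0 0 0 0;0 0 0 0 0 0")

```text
time_s: 17.4
tcp_pos: [0.5129, -0.3459, 0.1587]
ee_rot: [[0.201, -0.98, -0.001], [-0.98, -0.201, 0.0], [-0.001, 0.001, -1.0]]
wrist_force: [-0.1, 0.5, -0.1]
gripper_width: 0.003
gripper_force: 0.0
```

```bash
cat > chk.py <<'E'
from h import *
a=np.radians(11.7);R=np.array([[np.cos(a),-np.sin(a)],[np.sin(a),np.cos(a)]]);t=np.array([505.9,-78.2])
for n,ds in (("start",[np.load("top0.npy")]),("now",[cams.capture("top")[1] for _ in range(5)])):
    for d in ds:
        X=cloud("top",d)*1000;q=(X[...,:2]-t)@R;z=X[...,2]
        m=(z>69)&(z<82)&(abs(q[...,0])<30)&(q[...,1]<10)&(q[...,1]>-90)
        k=(z>45)&(z<62)&(abs(q[...,0])<90)&(abs(q[...,1])<160)
        print(n,m.sum(),q[m].mean(0).round(1),q[m].min(0).round(1),q[m].max(0).round(1),z[m].max(),cv2.minAreaRect(q[k].astype(np.float32)))
E
python3 chk.py; python3 look.py c
```

```text
start 71 [  0.1 -52.6] [-24.7 -57. ] [ 23.9 -48.9] 79.11628976575662 ((-0.7724609375, -0.7154998779296875), (142.0230255126953, 290.5241394042969), 0.09290340542793274)
now 71 [ -0.1 -59.7] [-23.7 -64.4] [ 24.5 -55.8] 79.21650498519047 ((-0.819610595703125, -0.621063232421875), (142.3595733642578, 290.17108154296875), 0.15890967845916748)
now 72 [ -0.2 -59.9] [-23.7 -64.2] [ 24.2 -56. ] 79.43479032281324 ((-0.69976806640625, -0.6427001953125), (290.337646484375, 141.83424377441406), 89.98785400390625)
now 73 [  0.  -59.7] [-23.7 -64.6] [ 24.3 -56. ] 78.88771954981247 ((-0.7197494506835938, -0.69512939453125), (142.0695343017578, 290.3372802734375), 0.06506359577178955)
now 72 [  0.1 -59.8] [-23.7 -64.7] [ 24.4 -55.9] 80.5344043004081 ((-0.873809814453125, -0.6373748779296875), (141.97430419921875, 290.4209289550781), 0.07505610585212708)
now 71 [  0.2 -59.8] [-23.7 -64.6] [ 24.3 -56. ] 80.28498257622067 ((-0.8177108764648438, -0.637237548828125), (142.0540313720703, 290.3162536621094), 0.09560441225767136)
```

View pics/ct.png

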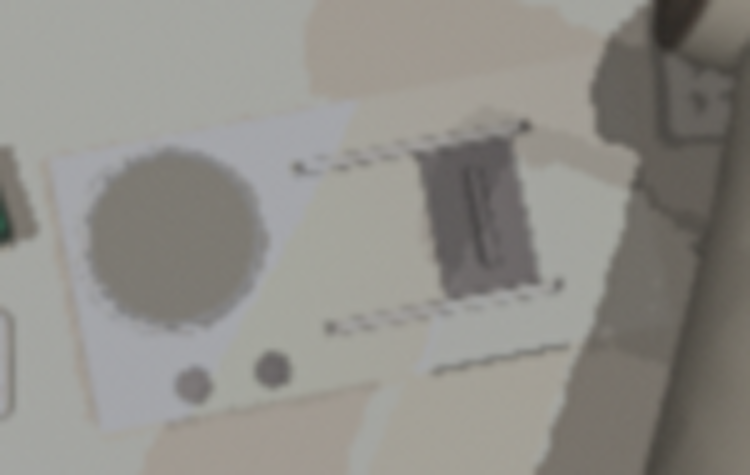

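The top view shows the guard plate at (480,218) covering the well. Its ridge is at local −59.8 against −60 when shut, and the warmer, dish and keys are where they were. The force was the end stop, met as sharply as the open one, so I'm handing in.

```bash
python3 -c "
from station import r
print(r.finish_job())"
```

```text
the job is handed in; nothing more can be done
None
```

I pushed the guard open to its stop, held the reset key right down for about 1.1 s at about 8 N, then pushed the guard shut to its stop; camera checks showed the warming plate hadn't moved, and the job is handed in (no verdict came back).

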